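# Hold a nougat bar home in the corner of the lever cutter

### The arm

A 6-joint arm with a two-finger parallel gripper is mounted at the origin on the work surface. World frame = base frame: x ahead of the robot, y to its left, z up, the work surface at z = 0. Lengths are in m, angles in degrees, forces in N, time in s.
With the tool pointing down it reaches from about 0.4 to 0.825 m from the base axis. Payload 7 kg.
Tool frame: the origin (TCP) lies between the finger pads; the fingertips stand 19 mm ahead of it and the grasp point (between the pads) is the TCP; z points along the fingers, y is the line along which they close (so a half turn about z gives the same grasp; the last joint's range is limited). The gripper opens to 88 mm and grips with 3 to 60 N. Pads are 19 mm wide; open, the fingers measure 130 mm over their backs; the gripper's body (78 mm by 193 mm) begins 47 mm behind the grasp point.
Start: joints at [-46.862, 20.546, 0.682, 0, -70.136, -16.507], TCP at [0.303, -0.603, 0.246] pointing down, gripper open.
Joint ranges: [-176.03, 176.03], [-82.01, 121.73], [-58.28, 71.71], [-173.87, 95.51], [-174.79, -0.11], [-173.66, 173.66]. Speed limits (degrees/s): [136.94, 136.94, 172.46, 180, 180, 180].

### API

Orientations are given as [roll, pitch, yaw] about the fixed x, y, z axes, in that order (R = Rz(yaw) Ry(pitch) Rx(roll)).
In Python, from plant import get_obs, snapshot, close_job, spot_in, spot_point gives the robot as it stands.
- The arm moves only by the tool play_rows, never from a script. Its argument "plan" is a list of rows, each a list of 6 numbers: the shift along the tool's x, y, z in cm, then the turn, a rotation vector about the tool's x, y, z in degrees. A call has 1 to 20 rows; each row shifts and turns the commanded pose from where the row before left it, along the tool's axes as they then stand; what a row does not reach is not made up. A row lasts 1/12 s, in which the tool goes at most 41.7 mm and 7.16 degrees, less where a joint would pass 70% of its speed; a pose out of reach is approached as far as the arm can. A call is refused whole if a number of a shift passes 4.17 or a number of a turn 7.16, either way. A call with a gripper value outside its range is refused whole. "grip" is the finger opening in cm, from 0 to 8.76, set as the call begins (left out, the last holds). The fingers move at their own pace and stop on an object; the grip force is fixed at half the most. Time passes only in rows, so rows that do not move let the fingers close. It gives the time, the measured TCP pose, the force, the opening and the grip force at its end, in the units of the state.
- get_obs(): the state, without advancing time (a new reading comes with each control period).
- snapshot(name): name is "scene" or "top"; returns a dict with "frame" (400x640x3 uint8, red, green, blue), "fx", "fy", "cx", "cy" (pixels), "k1" (the pictures are not rectified: a ray, as slopes to the right and down, at radius r is drawn at 1 + k1 r^2 times it, then the intrinsics apply), "position" and "attitude" of the camera in the world. Camera axes: x right, y down, z forward; pixel columns grow to the right and rows downward; lengths in m; the calibration is good to about 2 mm. A picture is of the moment at which its call begins. There is no depth.
- close_job(): hands the job in; it is judged then, once.
Trained networks look in the newest picture that a camera, given by its name, has taken for a name from the list of things; names that differ only in an ending like _2 or _b are one class to them, and where a whole thing is asked for, a point or a joint stands for the part that bears it (a point fixed in the world has none). Each returns a list of dicts, best first, with "score" (0 to 1); they miss things now and then, are a little off and sometimes report something else, mostly with a low value. They report only what shows in the picture. A call takes as long as a camera call. They do not tell look-alikes from the thing itself.
- spot_in(camera, thing): "position" ([x, y, z] in m, in world coordinates, good to about 4 mm: the middle of the surface that is visible of it).
- spot_point(camera, thing): "position" ([x, y, z] in m, in world coordinates, good to about 4 mm: a listed point, or the origin of a listed thing).
The state is a dict: "clock": time; "joint_pos": joint angles; "qvel": joint speeds; "tau": joint torques, N m; "tool_pos": TCP position; "orientation": TCP orientation; "force": force on the tool from outside, world axes, zero at the start; "moment": the same for the moment, N m; "opening": finger opening in m; "gripper_force": force on a finger pad.
Only numpy, scipy, OpenCV 4.12 (cv2) and the standard library are available. Lean on these libraries where they do the work, as an engineer would, in place of code of your own. Each camera call takes 0.05 s, during which the arm holds its last target. There are 200 camera calls.

### The job

Load the nougat cutter for the first cut: lift its blade arm all the way up, then bring the long nougat bar flat onto the bed, under the raised blade and square into the corner, its long side hard against the back fence and its end hard against the length stop. Finish while holding it there: keep the fingers on the bar, pressing it against both at once, with the blade arm still up. Leave everything else on the table where it is.

Things in the scene. Friction and masses are not known exactly. Their poses are not given: they have to be found in the camera images.
- nougat_bar: The bar: hard rigid almond nougat, cream with brown almonds, 220 mm long (its x), 50 wide (its y), 40 high (its z), about 0.5 kg; the only long bar loose on the table. Origin: centre of its underside. Starts flat on brown parchment at the robot's right, underside at table height (z = 0). Both ends and both sides are alike.
- cutter: Lever cutter, fixed; steel base, white bed. Origin: on the table under the bed. x: towards the back fence, away from the robot; y: feed direction, towards the length stop; z up. Bed 36 mm above the table, x -60 to +50, y -200 to +170 mm. Cut (dark line across) at y = +70; the bar is fed from smaller y. At the cut, behind the fence, pivot cheeks 77 mm high. Base reaches x = +123.
- back_fence: The cutter's back fence: fixed straight steel rail all along the bed, 8 mm thick, only 12 mm higher than the bed. Axes as the cutter's. Origin: on its contact face, at bed height. The face looks to its -x (to the robot) and is its plane x = 0 (the cutter's x = +50 mm).
- length_stop: Length stop: steel block with black thumb-screw, clamped on the bed 25 to 50 mm past the cut, it does not slide. Axes as the cutter's. Origin: on its contact face, at bed height. The face looks to its -y, is its plane y = 0, spans x -33 to +45 mm, 24 mm high. With the back fence it forms the corner for the bar's end. Its origin lies at the cutter's x = 0, 50 mm before the fence's face.
- cutter_arm (a joint): Angle of the blade arm (rad): 0 fully down and level, 1.25 fully up at its end stop. Stiff pivot: it stays where it is left; lifting takes about 8 N at the grip. While down, the blade bars the bed. The arm is a steel spine 12 mm thick in the plane of the cut, blade beneath it. Fully up, it clears the bar sliding in along the bed, and still stands in the plane of the cut.
- blade_grip (a point): Middle of the blade arm's black round side grip: 22 mm diameter, axis along the cutter's y, 49 mm to either side; the spine is 51 to 63 mm away towards the cutter's -y. Arm down: 76 mm above the table, in front of the bed; pinch it from above, fingers before and behind; the sleeve revolves on its pin. At angle 0 it lies 225 mm along the cutter's -x and 14 mm up from blade_pivot.
- blade_pivot (a point): Fixed point on the blade arm's hinge axis, beside blade_grip (same place along the axis), 62 mm above the table. The axis is parallel to the cutter's y. blade_grip circles this point: it swings up, then away from the robot.
- cut_piece_a: Bystander: a short cut piece of the same nougat, 50 x 50 x 40 mm, on the table. Origin: centre of its underside.
- cut_piece_b: Bystander: a short cut piece of the same nougat, 40 x 50 x 40 mm, on the table. Origin: centre of its underside.
- bench_scraper: Bystander: dough scraper lying flat, steel blade and wooden grip, about 120 x 140 x 23 mm. Origin: under its middle.
- portion_scoop: Bystander: steel ball scoop with a black handle, about 190 mm long, 46 mm high at the ball. Origin: beneath, between handle and ball; the ball is towards its +x.
- almond_jar: Bystander: glass jar, 72 mm across, 100 mm high. Origin: centre of its underside.
- small_bowl: Bystander: steel bowl, 120 mm across, 50 mm high. Origin: centre of its underside.
- pastry_brush: Bystander: flat brush with a wooden handle, lying on the table, under 30 mm high.
- palette_knife: Bystander: palette knife lying on the table, 270 mm long, 18 mm high. Origin: under its middle.
Not all that is in view belongs to the job. Leave any turquoise look-alike of the nougat_bar alone.

How it is judged (in metres and radians):
On the way:
1. the cutter's blade arm is lifted all the way up (value of joint cutter_arm above 1.08 rad), for 0.2 s.
At the end, for the whole second after the job is handed in: Blade arm up (over 1.08 rad). Bar flat on the bed (within 4 mm, tilt under 0.03 rad), parallel to the fence within 0.03 rad, side at the back fence and end at the length stop (within 4 mm), pressing each with over 1.5 N, at rest, fingers on it (over 1 N) (value of joint cutter_arm above 1.08 rad and contact force between nougat_bar and back_fence above 1.5 N and contact force between nougat_bar and length_stop above 1.5 N and contact force between the fingers and nougat_bar above 1 N and x of nougat_bar in the frame of back_fence between -0.029 and -0.021 m and y of nougat_bar in the frame of length_stop between -0.114 and -0.106 m and z of nougat_bar in the frame of back_fence between -0.003 and 0.004 m and angle between the x axis of nougat_bar and the y axis of cutter, either way round below 0.03 rad and angle between nougat_bar's own z axis and vertical below 0.03 rad and linear speed of nougat_bar below 0.01 m/s); the arm keeps its last pose, push and grip.
It fails at once if one of the bystanders is pushed more than 30 mm from its place (distance of any of cut_piece_a, cut_piece_b, bench_scraper, portion_scoop, almond_jar, small_bowl, pastry_brush, palette_knife from where it was at the start of the episode above 0.03 m).
It also fails if it takes over 72 s, if anything falls off the work surface, if the arm or the gripper's body presses on something with over 40 N, if the wrist force passes 120 N, or if a joint passes its speed limit or range.

## Working session

There is one attempt and no reset: what is moved stays moved. The work goes in short steps, Python scripts to look and compute and a tool call to move; the robot and the scene stay as the last step left them, time stands still between calls to the robot, and variables do not carry over. Pictures are saved under pics/ and viewed, at most 10 in all, crops included, and the job is handed in when it is done.

Besides the shell and the picture viewer there is one more tool, called after "Call:" as a command line: name --pt "numbers of a row" for each row, then --argument value for the rest. play_rows: Moves the arm, as the interface text tells. Its arguments: {"type":"object","properties":{"plan":{"type":"array","items":{"type":"array","items":{"type":"number"}}},"grip":{"type":"number"}},"required":["plan"]}

```bash
mkdir -p pics
cat > h.py <<'E'
import numpy as np, cv2
from plant import *
from scipy.spatial.transform import Rotation as R
def save(n,f): cv2.imwrite(f'pics/{f}.png',cv2.cvtColor(n['frame'],cv2.COLOR_RGB2BGR))
E
python3 - <<'E'
from h import *
for c in('scene','top'):
    s=snapshot(c); save(s,c+'0'); print(c,s['fx'],s['fy'],s['cx'],s['cy'],s['k1'],s['position'],s['attitude'])
    for t in ['nougat_bar','cutter','back_fence','length_stop','blade_grip','blade_pivot','cut_piece_a','almond_jar','small_bowl','portion_scoop','bench_scraper','palette_knife','pastry_brush']:
        print(t,[(np.round(d['position'],3).tolist(),round(d['score'],2)) for d in spot_point(c,t)[:3]] )
    print('IN',[(np.round(d['position'],3).tolist(),round(d['score'],2)) for d in spot_in(c,'nougat_bar')[:3]])
print(get_obs())
E
```

```text
scene 364.08546513247575 364.08546513247575 314.650749892664 200.1892112154813 0.004450548564339547 [1.30540108 0.17724645 0.72078161] [-127.4615163    -0.67045841  105.5092898 ]
nougat_bar [([0.519, -0.313, 0.0], 0.6), ([0.222, -0.397, 0.0], 0.56)]
cutter [([0.606, 0.105, -0.005], 0.82)]
back_fence [([0.652, 0.106, 0.035], 0.88)]
length_stop [([0.596, 0.211, 0.038], 0.57)]
blade_grip [([0.471, 0.224, 0.101], 0.57)]
blade_pivot [([0.693, 0.242, 0.062], 0.87), ([0.518, -0.308, -0.004], 0.43)]
cut_piece_a [([0.315, -0.202, 0.0], 0.51)]
almond_jar [([0.753, -0.216, 0.001], 0.96)]
small_bowl [([0.683, 0.432, 0.0], 0.77), ([0.558, 0.487, -0.001], 0.51)]
portion_scoop [([0.559, 0.489, -0.001], 0.8)]
bench_scraper [([0.363, -0.016, -0.0], 0.57), ([0.316, -0.2, -0.0], 0.4), ([0.605, 0.102, -0.005], 0.36)]
palette_knife [([0.795, 0.117, -0.002], 0.56), ([0.316, -0.204, -0.001], 0.27)]
pastry_brush [([0.47, -0.532, -0.002], 0.62)]
IN [([0.549, -0.303, 0.036], 0.93), ([0.251, -0.387, 0.034], 0.74)]
top 396.40073650394186 396.40073650394186 320.11980059410814 201.2857190993516 -0.074340146139879
[... 891 characters left out ...]
3, 0.44, 0.018], 0.43)]
{'clock': 1.5, 'joint_pos': array([-4.68611438e+01,  2.05470305e+01,  6.79971114e-01,  3.31045238e-04,
       -7.01362009e+01, -1.65056154e+01]), 'qvel': array([-0.0046833 , -0.00647407,  0.02092575,  0.04297537,  0.07510787,
        0.01201788]), 'tau': array([-9.61110272e-04, -5.82376277e+01,  2.93285930e+01,  7.00216189e+00,
        1.24985230e-02, -2.47196022e-05]), 'tool_pos': array([ 0.30253335, -0.60336207,  0.24553959]), 'orientation': array([ 1.79996963e+02, -1.22478144e-03, -1.53366647e+02]), 'force': array([-0.17192568, -0.24769026,  0.73866441]), 'moment': array([ 0.01296988, -0.03184141, -0.02774686]), 'gripper_force': 0.0, 'opening': 0.08783463354203425}
```

View pics/scene0.png

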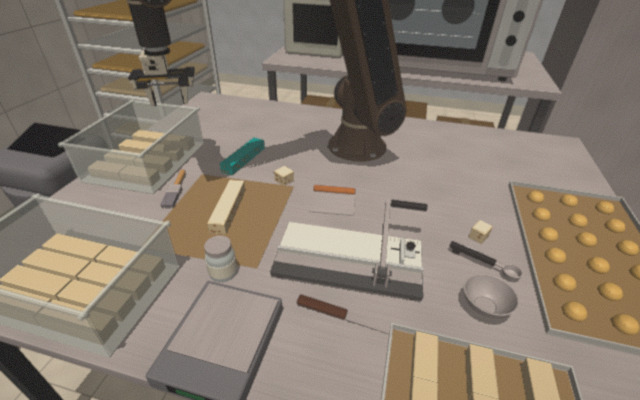

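View pics/top0.png

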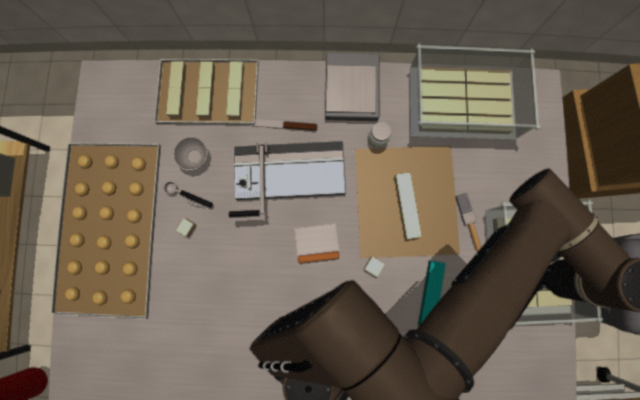

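The only loose long cream bar is the one on the parchment, at top (408,205) and scene (227,205). The turquoise bar at top (432,292) and scene (243,155) is the look-alike, and the cream bars at top (205,90) and in the crates belong to trays. The cutter is at top (290,170) with its grip at (244,214). I'll confirm the bar in an enlarged crop and refine its pose and the cutter's yaw.

```bash
cat >> h.py <<'E'
def ray(s,px):
    K=np.array([[s['fx'],0,s['cx']],[0,s['fy'],s['cy']],[0,0,1]])
    u=cv2.undistortPoints(np.array(px,float).reshape(-1,1,2),K,np.array([s['k1'],0,0,0.])).reshape(-1,2)
    return R.from_euler('xyz',s['attitude'],degrees=True).apply(np.c_[u,np.ones(len(u))])
def toplane(s,px,z):
    d=ray(s,px);p=np.array(s['position']);return p+d*((z-p[2])/d[:,2])[:,None]
def project(s,P):
    c=R.from_euler('xyz',s['attitude'],degrees=True).inv().apply(np.atleast_2d(P)-s['position'])
    u=c[:,:2]/c[:,2:];r=(u**2).sum(1,keepdims=True);u=u*(1+s['k1']*r)
    return u*s['fx']+[s['cx'],s['cy']]
E
python3 - <<'E'
from h import *
s=snapshot('top');f=s['frame']
a=cv2.resize(f[165:245,350:460],None,fx=3.6,fy=3.6,interpolation=2)
b=cv2.resize(f[135:225,225:355],None,fx=6,fy=6,interpolation=2)
im=np.zeros((b.shape[0],780,3),np.uint8);im=b
cv2.imwrite('pics/cut.png',im[:,:,::-1]);cv2.imwrite('pics/bar.png',a[:,:,::-1])
hsv=cv2.cvtColor(f,cv2.COLOR_RGB2HSV)
g=f[165:245,385:430].astype(int)
m=((g[...,2]>110)).astype(np.uint8)
n,l,st,ce=cv2.connectedComponentsWithStats(m);k=1+np.argmax(st[1:,4]);print(st[k])
c=max(cv2.findContours((l==k).astype(np.uint8),0,1)[0],key=cv2.contourArea).reshape(-1,2)+[385,165]
w=toplane(s,c,.04)[:,:2]
r=cv2.minAreaRect((w*1000).astype(np.float32));print(r,cv2.boxPoints(r))
# cutter bed mask
g=f[135:225,225:355].astype(int);m=(g.min(2)>150).astype(np.uint8)
c=max(cv2.findContours(m,0,1)[0],key=cv2.contourArea).reshape(-1,2)+[225,135]
w=toplane(s,c,.036)[:,:2];r=cv2.minAreaRect((w*1000).astype(np.float32));print(r,cv2.boxPoints(r))
E
```

```text
[ 11   7  26  67 996]
((519.916748046875, -311.26593017578125), (221.25592041015625, 51.62621307373047), 9.57272720336914) [[ 406.53653 -304.20963]
 [ 415.12198 -355.11697]
 [ 633.297   -318.32224]
 [ 624.71155 -267.4149 ]]
((601.3270263671875, 38.054786682128906), (106.36096954345703, 264.00213623046875), 4.066486835479736) [[538.9197  165.9523 ]
 [557.6411  -97.3852 ]
 [663.7344  -89.84273]
 [645.01294 173.49478]]
```

View pics/bar.png

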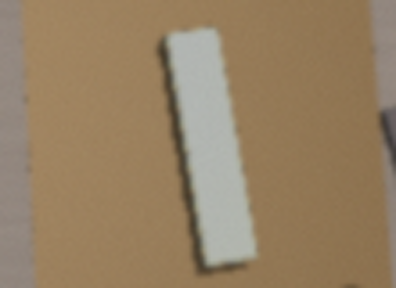

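View pics/cut.png

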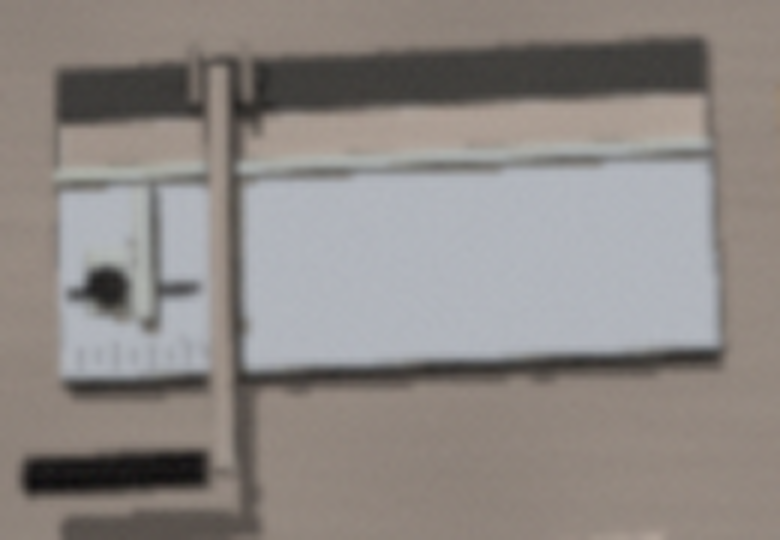

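The crop confirms it: cream, about 221×51 mm, centre (0.520, -0.312), long axis at 9.6°. The cutter is at (0.603, 0.106) with yaw about 4.1°. I'll aim for tool yaw -85.9°, which makes tool x = -cutter y and tool y = -cutter x.

Call:
play_rows --pt "0 0 0 0 0 -6.744" --pt "0 0 0 0 0 -6.744" --pt "0 0 0 0 0 -6.744" --pt "0 0 0 0 0 -6.744" --pt "0 0 0 0 0 -6.744" --pt "0 0 0 0 0 -6.744" --pt "0 0 0 0 0 -6.744" --pt "0 0 0 0 0 -6.744" --pt "0 0 0 0 0 -6.744" --pt "0 0 0 0 0 -6.744" --pt "-3 -2.3 0 0 0 0" --pt "-3 -2.3 0 0 0 0" --pt "-3 -2.3 0 0 0 0" --pt "-3 -2.3 0 0 0 0" --pt "-3 -2.3 0 0 0 0" --pt "-3 -2.3 0 0 0 0" --pt "-3 -2.3 0 0 0 0" --pt "-3 -2.3 0 0 0 0" --pt "-3 -2.3 0 0 0 0" --pt "-3 -2.3 0 0 0 0" --grip 8.7

```text
clock: 3.22
tool_pos: [0.5114, -0.2861, 0.2459]
orientation: [-180.0, -0.0, -85.9]
force: [0.7, -0.1, 0.4]
opening: 0.0872
gripper_force: 0.0
```

Call:
play_rows --pt "-3 0 0 0 0 0" --pt "-3 0 0 0 0 0" --pt "-3 0 0 0 0 0" --pt "-3 0 0 0 0 0" --pt "-3 0 0 0 0 0" --pt "-3 0 0 0 0 0" --pt "-3 0 0 0 0 0" --pt "-3 0 0 0 0 0" --pt "-3 0 0 0 0 0" --pt "-3 0 0 0 0 0" --pt "-3 0 0 0 0 0" --pt "-3 0 0 0 0 0" --pt "-3 0 0 0 0 0" --pt "-3 0 0 0 0 0" --pt "-3 0 0 0 0 0" --pt "-3 0 0 0 0 0" --pt "-3 0 0 0 0 0" --pt "-1.4 0 0 0 0 0" --pt "0 0 0 0 0 0" --pt "0 0 0 0 0 0"

```text
clock: 4.88
tool_pos: [0.4732, 0.2352, 0.2453]
orientation: [180.0, -0.0, -85.8]
force: [0.1, -0.7, 0.3]
opening: 0.0869
gripper_force: 0.0
```

Call:
play_rows --pt "0 0 2 0 0 0" --pt "0 0 2 0 0 0" --pt "0 0 2 0 0 0" --pt "0 0 2 0 0 0" --pt "0 0 2 0 0 0" --pt "0 0 2 0 0 0" --pt "0 0 1 0 0 0" --pt "0 0 1.2 0 0 0" --pt "0 0 0 0 0 0" --pt "0 0 0 0 0 0"

```text
clock: 5.72
tool_pos: [0.4736, 0.2341, 0.1037]
orientation: [180.0, -0.0, -86.0]
force: [-0.1, 0.9, 0.4]
opening: 0.087
gripper_force: 0.0
```

Call:
play_rows --pt "0 0 0 0 0 0" --pt "0 0 0 0 0 0" --pt "0 0 0 0 0 0" --pt "0 0 0 0 0 0" --pt "0 0 0 0 0 0" --pt "0 0 0 0 0 0" --pt "0 0 0 0 0 0" --pt "0 0 0 0 0 0" --pt "0 0 0 0 0 0" --pt "0 0 0 0 0 0" --grip 1.8

```text
clock: 6.55
tool_pos: [0.4735, 0.2349, 0.1035]
orientation: [180.0, -0.0, -85.9]
force: [0.4, -0.6, 0.0]
opening: 0.0259
gripper_force: 0.0
```

Run:
```python
from h import *
o=get_obs();print(o['force'],o['opening'],o['gripper_force'])
s=snapshot('scene');f=s['frame'][120:320,240:540];cv2.imwrite('pics/g1.png',cv2.resize(f,None,fx=2.6,fy=2.6)[:,:,::-1])
```

```text
[ 0.44137629 -0.59437179  0.03713838] 0.025908365049693308 0.03223104402422905
```

View pics/g1.png

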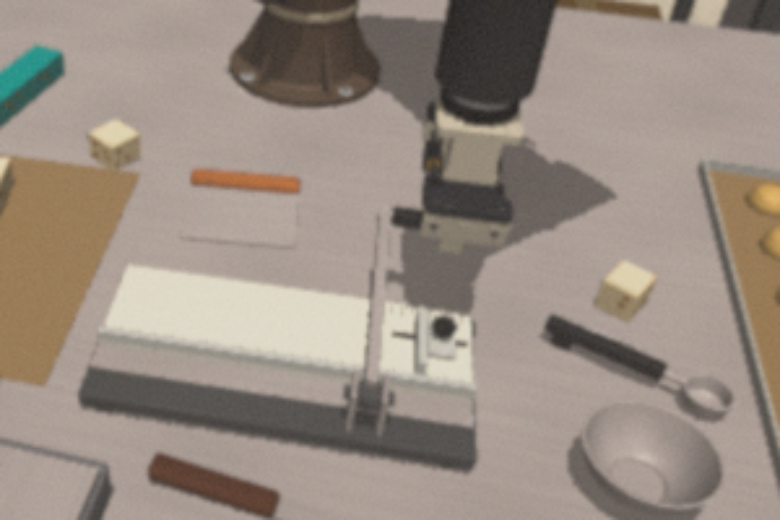

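The pads are straddling the black grip at crop (450,210), and nothing else is touched. Now I'll close fully and swing the arc, staying just short of the end stop.

Call:
play_rows --pt "0 0 0 0 0 0" --pt "0 0 0 0 0 0" --pt "0 0 0 0 0 0" --pt "0 0 0 0 0 0" --pt "0 0 0 0 0 0" --pt "0 0 0 0 0 0" --pt "0 -0.3 -1.33 0 0 0" --pt "0 -0.38 -1.31 0 0 0" --pt "0 -0.46 -1.29 0 0 0" --pt "0 0 0 0 0 0"

```text
clock: 7.43
tool_pos: [0.4831, 0.2354, 0.1436]
orientation: [179.8, -0.0, -86.0]
force: [-12.0, 1.7, 5.9]
opening: 0.0212
gripper_force: 30.0
```

Call:
play_rows --pt "0 -0.5 -1.26 0 0 0" --pt "0 -0.58 -1.22 0 0 0" --pt "0 -0.65 -1.18 0 0 0" --pt "0 -0.72 -1.14 0 0 0" --pt "0 -0.8 -1.1 0 0 0" --pt "0 0 0 0 0 0"

```text
clock: 7.93
tool_pos: [0.517, 0.2379, 0.2028]
orientation: [179.9, -0.0, -85.9]
force: [-9.0, 0.1, 10.4]
opening: 0.0211
gripper_force: 30.0
```

Call:
play_rows --pt "0 -0.8 -1.15 0 0 0" --pt "0 -0.9 -1.05 0 0 0" --pt "0 -0.95 -1.0 0 0 0" --pt "0 -1.0 -0.95 0 0 0" --pt "0 -1.05 -0.9 0 0 0" --pt "0 0 0 0 0 0"

```text
clock: 8.43
tool_pos: [0.5664, 0.2416, 0.2494]
orientation: [180.0, -0.0, -86.0]
force: [13.5, -0.6, -17.6]
opening: 0.0212
gripper_force: 30.0
```

Call:
play_rows --pt "0 -1.2 -0.68 0 0 0" --pt "0 -1.2 -0.68 0 0 0" --pt "0 -1.23 -0.58 0 0 0" --pt "0 -1.26 -0.5 0 0 0" --pt "0 0 0 0 0 0"

```text
clock: 8.85
tool_pos: [0.6138, 0.245, 0.2738]
orientation: [179.8, -0.1, -86.0]
force: [6.6, 1.0, -13.4]
opening: 0.0212
gripper_force: 30.0
```

Call:
play_rows --pt "0 -0.7 -0.2 0 0 0" --pt "0 -0.7 -0.18 0 0 0" --pt "0 -0.4 -0.1 0 0 0" --pt "0 0 0 0 0 0" --pt "0 0 0 0 0 0" --pt "0 0 0 0 0 0"

```text
clock: 9.35
tool_pos: [0.6308, 0.2462, 0.2796]
orientation: [179.9, -0.0, -86.0]
force: [6.2, 1.6, -24.8]
opening: 0.0215
gripper_force: 30.0
```

Call:
play_rows --pt "0 0 0 0 0 0" --pt "0 0 0 0 0 0" --pt "0 0 0 0 0 0" --pt "0 0 0 0 0 0" --pt "0 0 0 0 0 0" --pt "0 0 0 0 0 0" --pt "0 0 -1 0 0 0" --pt "0 0 -2 0 0 0" --pt "0 0 -2 0 0 0" --pt "0 0 -2 0 0 0" --pt "0 2 0 0 0 0" --pt "0 3 0 0 0 0" --pt "0 3 0 0 0 0" --pt "0 3 0 0 0 0" --pt "0 3 0 0 0 0" --pt "0 3 0 0 0 0" --pt "0 0 0 0 0 0" --grip 6.5

```text
clock: 10.77
tool_pos: [0.4578, 0.2331, 0.3539]
orientation: [-179.9, 0.1, -85.9]
force: [0.8, 1.3, 0.5]
opening: 0.0652
gripper_force: 0.0
```

Run:
```python
from h import *
s=snapshot('scene');f=s['frame'][70:310,220:540];cv2.imwrite('pics/g2.png',cv2.resize(f,None,fx=2.4,fy=2.4)[:,:,::-1])
for t in('blade_grip','blade_pivot','length_stop','back_fence','cutter','nougat_bar'):print(t,[(np.round(d['position'],3).tolist(),round(d['score'],2)) for d in spot_point('scene',t)[:3]])
```

```text
blade_grip [([0.636, 0.236, 0.28], 0.93)]
blade_pivot [([0.691, 0.243, 0.062], 0.55)]
length_stop [([0.593, 0.212, 0.04], 0.65)]
back_fence [([0.653, 0.109, 0.036], 0.73), ([0.756, -0.213, 0.001], 0.25)]
cutter [([0.606, 0.104, -0.005], 0.82), ([0.364, -0.014, -0.005], 0.26)]
nougat_bar [([0.225, -0.398, 0.002], 0.85), ([0.52, -0.31, -0.002], 0.59)]
```

View pics/g2.png

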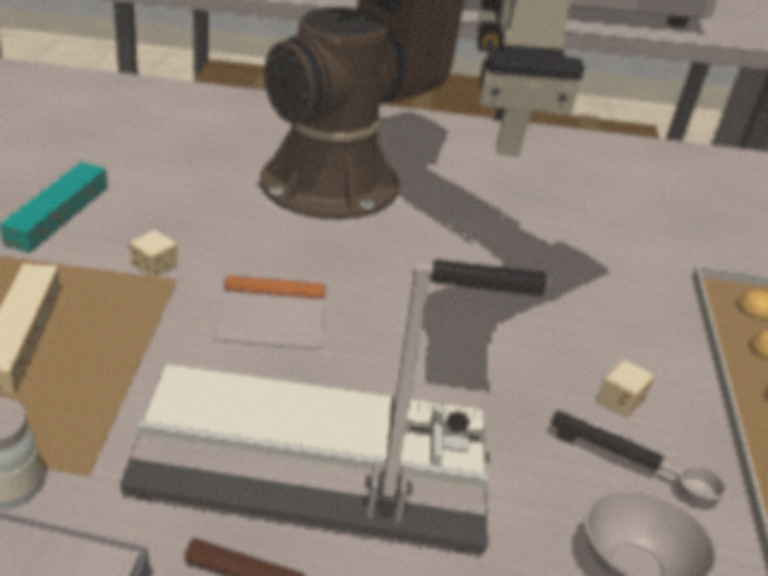

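The blade arm is fully up: the grip is at crop (490,277), z = 0.28, about 1.25 rad. Next is the bar.

Call:
play_rows --pt "3.43 -0.08 0 0 0 0" --pt "3.43 -0.08 0 0 0 0" --pt "3.43 -0.08 0 0 0 0" --pt "3.43 -0.08 0 0 0 0" --pt "3.43 -0.08 0 0 0 0" --pt "3.43 -0.08 0 0 0 0" --pt "3.43 -0.08 0 0 0 0" --pt "3.43 -0.08 0 0 0 0" --pt "3.43 -0.08 0 0 0 0" --pt "3.43 -0.08 0 0 0 0" --pt "3.43 -0.08 0 0 0 0" --pt "3.43 -0.08 0 0 0 0" --pt "3.43 -0.08 0 0 0 0" --pt "3.43 -0.08 0 0 0 0" --pt "3.43 -0.08 0 0 0 0" --pt "3.43 -0.08 0 0 0 0" --pt "0 0 0 0 0 0" --grip 8

```text
clock: 12.53
tool_pos: [0.5131, -0.3178, 0.3495]
orientation: [179.8, -0.0, -86.2]
force: [-0.3, 1.4, -0.1]
opening: 0.0799
gripper_force: 0.0
```

Call:
play_rows --pt "0 0 1.6 0 0 7.04" --pt "0 0 1.6 0 0 7.04" --pt "0 0 1.6 0 0 7.04" --pt "0 0 1.6 0 0 7.04" --pt "0 0 1.6 0 0 7.04" --pt "0 0 1.6 0 0 7.04" --pt "0 0 1.6 0 0 7.04" --pt "0 0 1.6 0 0 7.04" --pt "0 0 1.6 0 0 7.04" --pt "0 0 1.6 0 0 7.04" --pt "0 0 1.6 0 0 7.04" --pt "0 0 1.6 0 0 7.04" --pt "0 0 0 0 0 0" --pt "0 0 0 0 0 0"

```text
clock: 13.7
tool_pos: [0.5127, -0.3129, 0.1585]
orientation: [179.9, -0.2, -170.2]
force: [-0.6, -0.5, 1.3]
opening: 0.0798
gripper_force: 0.0
```

Call:
play_rows --pt "0 0 2 0 0 0" --pt "0 0 2 0 0 0" --pt "0 0 2 0 0 0" --pt "0 0 2 0 0 0" --pt "0 0 2 0 0 0" --pt "0 0 1.1 0 0 0" --pt "0 0 1.0 0 0 0" --pt "0 0 0 0 0 0" --pt "0 0 0 0 0 0"

```text
clock: 14.45
tool_pos: [0.5135, -0.3128, 0.039]
orientation: [-180.0, 0.0, -170.3]
force: [0.7, 0.1, 0.4]
opening: 0.08
gripper_force: 0.0
```

Call:
play_rows --pt "0 0 0 0 0 0" --pt "0 0 0 0 0 0" --pt "0 0 0 0 0 0" --pt "0 0 0 0 0 0" --pt "0 0 0 0 0 0" --pt "0 0 0 0 0 0" --pt "0 0 0 0 0 0" --pt "0 0 0 0 0 0" --pt "0 0 0 0 0 0" --pt "0 0 0 0 0 0" --grip 4

```text
clock: 15.28
tool_pos: [0.5134, -0.3127, 0.0391]
orientation: [-180.0, 0.0, -170.4]
force: [-0.1, -0.1, 5.8]
opening: 0.05
gripper_force: 30.0
```

Call:
play_rows --pt "0 0 -0.5 0 0 0" --pt "0 0 -1.5 0 0 0" --pt "0 0 -2 0 0 0" --pt "0 0 -2 0 0 0" --pt "0 0 -2 0 0 0" --pt "0 0 -2 0 0 0" --pt "0 0 -2 0 0 -7.04" --pt "0 0 -2 0 0 -7.04" --pt "0 0 -1 0 0 -7.04" --pt "0 0 -1 0 0 -7.04" --pt "0 0 0 0 0 -7.04" --pt "0 0 0 0 0 -7.04" --pt "0 0 0 0 0 -7.04" --pt "0 0 0 0 0 -7.04" --pt "0 0 0 0 0 -7.04" --pt "0 0 0 0 0 -7.04" --pt "0 0 0 0 0 -7.04" --pt "0 0 0 0 0 -7.04" --pt "0 0 0 0 0 0" --pt "0 0 0 0 0 0"

```text
clock: 16.95
tool_pos: [0.5123, -0.3121, 0.1977]
orientation: [179.9, 0.1, -86.2]
force: [-0.4, -0.3, -5.8]
opening: 0.0499
gripper_force: 30.0
```

Call:
play_rows --pt "-2.8 -1.1 0 0 0 0" --pt "-2.8 -1.1 0 0 0 0" --pt "-2.8 -1.1 0 0 0 0" --pt "-2.8 -1.1 0 0 0 0" --pt "-2.8 -1.1 0 0 0 0" --pt "-2.8 -1.1 0 0 0 0" --pt "-2.8 -1.1 0 0 0 0" --pt "-2.8 -1.1 0 0 0 0" --pt "-2.8 -1.1 0 0 0 0" --pt "-2.8 -1.1 0 0 0 0" --pt "-2.8 -1.1 0 0 0 0" --pt "-2.8 -1.1 0 0 0 0" --pt "0 0 0 0 0 0" --pt "0 0 0 0 0 0"

```text
clock: 18.12
tool_pos: [0.6207, 0.0337, 0.1978]
orientation: [179.9, 0.0, -86.0]
force: [-1.6, -1.0, -5.6]
opening: 0.0499
gripper_force: 30.0
```

Run:
```python
from h import *
o=get_obs();print(o['tool_pos'],o['orientation'])
s=snapshot('scene');f=s['frame'][120:320,220:480];cv2.imwrite('pics/g3.png',cv2.resize(f,None,fx=3,fy=3)[:,:,::-1])
```

```text
[0.62070274 0.03371456 0.19776728] [ 1.79918962e+02  1.33500515e-03 -8.60247877e+01]
```

View pics/g3.png

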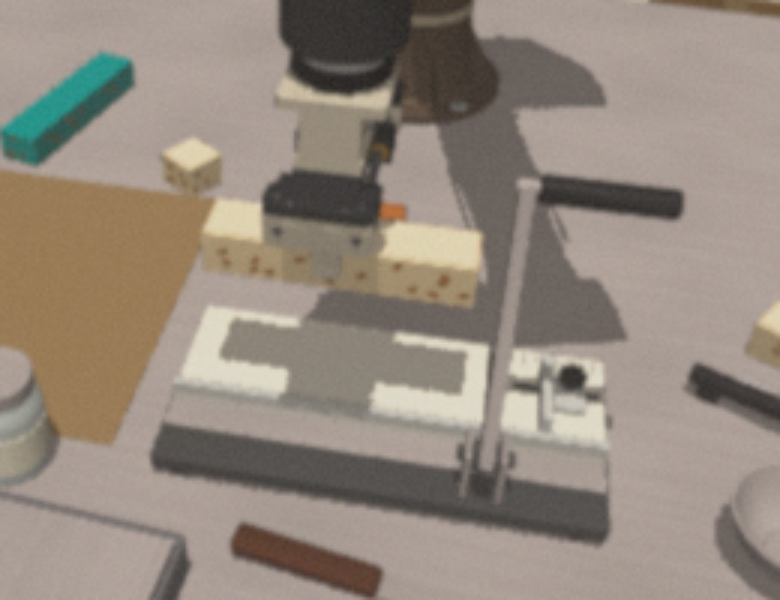

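The bar is level above the bed at crop (345,250), and its end (480,270) is clear of the blade plane. I'll lower it.

Call:
play_rows --pt "0 0 2 0 0 0" --pt "0 0 2 0 0 0" --pt "0 0 2 0 0 0" --pt "0 0 2 0 0 0" --pt "0 0 2 0 0 0" --pt "0 0 1 0 0 0" --pt "0 0 0.8 0 0 0" --pt "0 0 0.3 0 0 0" --pt "0 0 0 0 0 0" --pt "0 0 0 0 0 0"

```text
clock: 19.0
tool_pos: [0.6214, 0.032, 0.0785]
orientation: [-179.9, 0.0, -86.0]
force: [0.4, 1.2, -3.8]
opening: 0.0497
gripper_force: 30.0
```

Call:
play_rows --pt "0 0 0.1 0 0 0" --pt "0 0 0.1 0 0 0" --pt "0 0 0 0 0 0" --pt "0 0 0 0 0 0"

```text
clock: 19.33
tool_pos: [0.621, 0.0321, 0.076]
orientation: [-180.0, 0.0, -85.9]
force: [0.5, -0.8, -4.2]
opening: 0.05
gripper_force: 30.0
```

Call:
play_rows --pt "0 0 0.1 0 0 0" --pt "0 0 0 0 0 0" --pt "0 0 0 0 0 0"

```text
clock: 19.58
tool_pos: [0.6212, 0.0321, 0.0751]
orientation: [-180.0, 0.0, -85.9]
force: [-0.8, 0.7, 0.9]
opening: 0.0499
gripper_force: 30.0
```

Call:
play_rows --pt "0 0 0.05 0 0 0" --pt "0 0 0 0 0 0" --pt "0 0 0 0 0 0"

```text
clock: 19.83
tool_pos: [0.6211, 0.0321, 0.0751]
orientation: [-179.9, 0.0, -85.9]
force: [-2.7, -0.1, 5.7]
opening: 0.05
gripper_force: 30.0
```

Call:
play_rows --pt "0 -0.45 0 0 0 0" --pt "0 -0.45 0 0 0 0" --pt "-0.8 0 0 0 0 0" --pt "-0.8 0 0 0 0 0" --pt "-0.8 0 0 0 0 0" --pt "-0.8 0 0 0 0 0" --pt "-0.8 0 0 0 0 0" --pt "-0.8 0 0 0 0 0" --pt "-0.8 0 0 0 0 0" --pt "0 0 0 0 0 0" --pt "0 0 0 0 0 0"

```text
clock: 20.75
tool_pos: [0.6265, 0.0904, 0.0751]
orientation: [-179.9, 0.1, -85.9]
force: [-1.8, 4.1, 5.9]
opening: 0.0499
gripper_force: 30.0
```

Call:
play_rows --pt "-0.2 0 0 0 0 0" --pt "-0.2 0 0 0 0 0" --pt "0 0 0 0 0 0" --pt "0 0 0 0 0 0"

```text
clock: 21.08
tool_pos: [0.6261, 0.0932, 0.0751]
orientation: [-179.9, 0.0, -85.9]
force: [-0.0, -1.4, 5.7]
opening: 0.0498
gripper_force: 30.0
```

Call:
play_rows --pt "-0.2 0 0 0 0 0" --pt "-0.1 0 0 0 0 0" --pt "0 0 0 0 0 0" --pt "0 0 0 0 0 0"

```text
clock: 21.42
tool_pos: [0.6259, 0.0959, 0.0751]
orientation: [-179.9, -0.0, -85.9]
force: [0.2, -2.3, 6.1]
opening: 0.0497
gripper_force: 30.0
```

Call:
play_rows --pt "-0.1 0 0 0 0 0" --pt "-0.1 0 0 0 0 0" --pt "0 0 0 0 0 0" --pt "0 0 0 0 0 0"

```text
clock: 21.75
tool_pos: [0.6258, 0.0978, 0.0751]
orientation: [-179.9, -0.0, -85.9]
force: [-0.5, -3.4, 6.3]
opening: 0.0497
gripper_force: 30.0
```

Call:
play_rows --pt "-0.1 0 0 0 0 0" --pt "-0.1 0 0 0 0 0" --pt "0 0 0 0 0 0" --pt "0 0 0 0 0 0"

```text
clock: 22.08
tool_pos: [0.6257, 0.0998, 0.0751]
orientation: [-179.9, -0.0, -85.9]
force: [-0.1, -2.4, 5.2]
opening: 0.0499
gripper_force: 30.0
```

Call:
play_rows --pt "-0.1 0 0 0 0 0" --pt "-0.1 0 0 0 0 0" --pt "0 0 0 0 0 0" --pt "0 0 0 0 0 0"

```text
clock: 22.42
tool_pos: [0.6255, 0.1018, 0.0751]
orientation: [-179.9, -0.0, -85.9]
force: [-0.6, -2.4, 4.5]
opening: 0.0496
gripper_force: 30.0
```

Call:
play_rows --pt "-0.1 0 0 0 0 0" --pt "-0.1 0 0 0 0 0" --pt "0 0 0 0 0 0" --pt "0 0 0 0 0 0"

```text
clock: 22.75
tool_pos: [0.6255, 0.1022, 0.0751]
orientation: [-179.9, -0.1, -85.9]
force: [1.9, -10.3, 4.8]
opening: 0.05
gripper_force: 30.0
```

Call:
play_rows --pt "-0.1 0 0 0 0 0" --pt "-0.1 0 0 0 0 0" --pt "0 0 0 0 0 0" --pt "0 0 0 0 0 0"

```text
clock: 23.08
tool_pos: [0.6253, 0.1023, 0.0751]
orientation: [-180.0, -0.2, -85.9]
force: [4.5, -19.4, 5.0]
opening: 0.0498
gripper_force: 30.0
```

Run:
```python
from h import *
o=get_obs();print(o['tool_pos'],o['force'])
s=snapshot('scene');f=s['frame'][170:310,260:440];cv2.imwrite('pics/g4.png',cv2.resize(f,None,fx=4.2,fy=4.2,interpolation=2)[:,:,::-1])
```

```text
[0.62533227 0.10231282 0.07505679] [  4.45045893 -19.39447223   5.04186233]
```

View pics/g4.png

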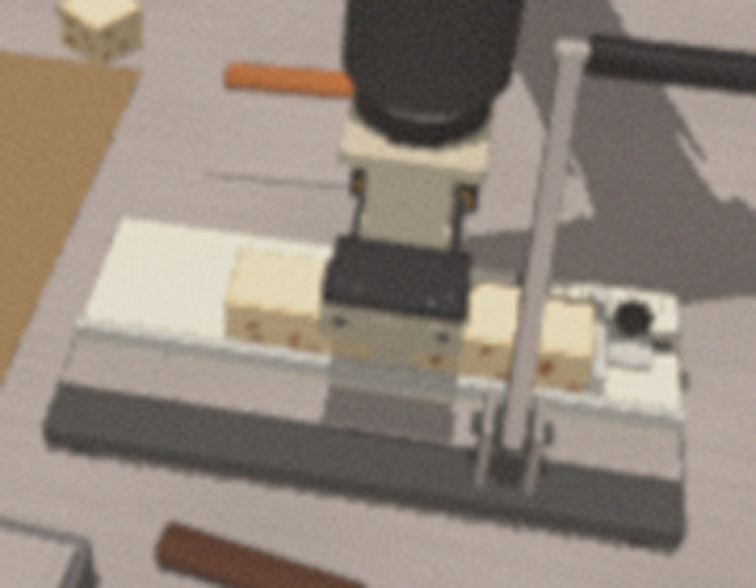

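The bar's end is at the stop (crop (600,345)) with the blade clear. I'll ease the y push, press to the fence, then re-press.

Call:
play_rows --pt "0.2 0 0 0 0 0" --pt "0 -0.15 0 0 0 0" --pt "0 -0.15 0 0 0 0" --pt "0 0 0 0 0 0" --pt "0 0 0 0 0 0"

```text
clock: 23.55
tool_pos: [0.6264, 0.1023, 0.0751]
orientation: [179.9, -0.1, -85.9]
force: [-6.5, -8.1, 11.9]
opening: 0.0497
gripper_force: 30.0
```

Call:
play_rows --pt "0 -0.1 0 0 0 0" --pt "0 -0.1 0 0 0 0" --pt "0 0 0 0 0 0" --pt "0 0 0 0 0 0"

```text
clock: 23.88
tool_pos: [0.6279, 0.1023, 0.0751]
orientation: [179.8, -0.1, -85.9]
force: [-8.7, -8.2, 13.6]
opening: 0.0494
gripper_force: 30.0
```

Call:
play_rows --pt "0 -0.1 0 0 0 0" --pt "0 -0.1 0 0 0 0" --pt "0 0 0 0 0 0" --pt "0 0 0 0 0 0"

```text
clock: 24.22
tool_pos: [0.6284, 0.1024, 0.0751]
orientation: [179.7, -0.2, -85.9]
force: [-14.7, -6.5, 18.5]
opening: 0.0495
gripper_force: 30.0
```

Call:
play_rows --pt "0 -0.1 0 0 0 0" --pt "0 0 0 0 0 0" --pt "0 0 0 0 0 0"

```text
clock: 24.47
tool_pos: [0.6284, 0.1024, 0.075]
orientation: [179.6, -0.2, -85.9]
force: [-18.1, -5.0, 21.3]
opening: 0.0496
gripper_force: 30.0
```

Call:
play_rows --pt "0 0 -0.1 0 0 0" --pt "-0.15 0 0 0 0 0" --pt "0 0 0 0 0 0" --pt "0 0 0 0 0 0" --pt "0 0 0 0 0 0"

```text
clock: 24.88
tool_pos: [0.6284, 0.1024, 0.0751]
orientation: [179.5, -0.3, -85.9]
force: [-13.0, -11.7, 12.8]
opening: 0.0501
gripper_force: 30.0
```

Call:
play_rows --pt "-0.05 -0.1 0 0 0 0" --pt "0 0 0 0 0 0" --pt "0 0 0 0 0 0" --pt "0 0 0 0 0 0" --pt "0 0 0 0 0 0" --pt "0 0 0 0 0 0" --pt "0 0 0 0 0 0" --pt "0 0 0 0 0 0" --pt "0 0 0 0 0 0" --pt "0 0 0 0 0 0" --pt "0 0 0 0 0 0" --pt "0 0 0 0 0 0"

```text
clock: 25.88
tool_pos: [0.6285, 0.1025, 0.0751]
orientation: [179.4, -0.3, -85.9]
force: [-16.0, -13.2, 15.4]
opening: 0.0499
gripper_force: 30.0
```

Run:
```python
from h import *
o=get_obs();print(o['tool_pos'],o['force'],o['gripper_force'])
s=snapshot('scene');f=s['frame'][170:310,260:440];cv2.imwrite('pics/g5.png',cv2.resize(f,None,fx=4.2,fy=4.2,interpolation=2)[:,:,::-1])
for t in('blade_grip','length_stop','back_fence','nougat_bar'):print(t,[(np.round(d['position'],3).tolist(),round(d['score'],2)) for d in spot_point('scene',t)[:3]])
```

```text
[0.62851284 0.10250052 0.07507173] [-16.02196837 -13.20819071  15.41774886] 30.036712288856506
blade_grip [([0.63, 0.236, 0.275], 0.7), ([0.558, 0.489, 0.0], 0.58)]
length_stop [([0.596, 0.212, 0.036], 0.78)]
back_fence [([0.656, 0.109, 0.037], 0.81)]
nougat_bar [([0.224, -0.392, -0.001], 0.78), ([0.629, 0.111, 0.032], 0.62), ([0.751, -0.213, 0.0], 0.19)]
```

View pics/g5.png

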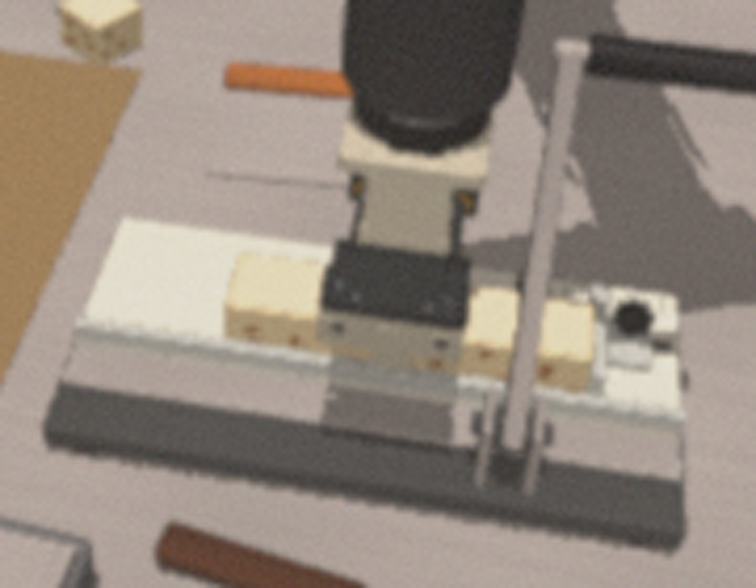

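The bar lies along the fence with its end at the stop (crop (597,345)), and the blade arm is still up. Forces are steady at 16 N and 13 N, so I'm handing in.

```bash
python3 -c "
from plant import *
print(close_job())"
```

```text
the job is handed in; nothing more can be done
None
```

I handed the job in with the blade arm up (about 1.2 rad) and the bar flat on the bed, gripped and pressed into the corner. The tool felt about 16 N on the fence side and 13 N on the stop side. The hand-in returned no verdict, so I don't know how it was judged.

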